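Change over the glue bottles: push one cap shut, pull the next one open

TASK

I have finished with the red-capped glue bottle and need the blue-capped one next: push the open red cap down until it has clicked fully shut, and pull the blue cap up until it has clicked fully open. The bottles slide some way in their sleeves before a cap clicks, so go by feel, with no more than a firm hand's force (about 25 N), never ramming or wrenching. Leave the green cap shut and the things on the bench where they are.

Things in the scene. Friction and masses are not known exactly. Their poses are not given: they have to be found in the camera images.
- captop_red (a point): centre of the flat top of the red cap: ribbed, round, 34 mm in diameter (36 in its lowest 7 mm), 50 mm long, on the neck of a yellow glue bottle, found open. Its z axis is the cap's and bottle's axis, out of the bottle, leaning 35 degrees from vertical to the shelf's front. Its y axis is level, along the row. Below the shut cap the bottle widens to 62 mm; the next cap is 150 mm away.
- cap_red (a joint): how far the red cap is pulled up on its bottle, m: 0 shut, 0.012 open, a hard stop at each. It slides along the bottle's axis; a spring detent snaps it to either end, and it takes about 14 N along the axis to click it over, either way. Past the click the force climbs by about 8 N per mm (rubber in the sleeve).
- pad_red (a joint): give of the rubber that the red-capped bottle and its unseen stops sit on, along the bottle's axis, m: about 0 at rest, negative when the bottle is pushed down, positive when it is pulled up; 8 N per mm. Beyond 5 mm either way counts as ramming.
- stand_red: fixed grey sleeve, 78 mm in diameter, on a steel foot, with the red-capped bottle; origin on the bench, x and y as the shelf's. The stands are 150 mm apart, in any order. The bottle slides in it along its axis with 2 to 8 N of friction, so it gives before the cap clicks: it sinks or rises by an unknown 0 to 26 mm to an unseen stop, and stays there.
- captop_blue (a point): centre of the flat top of the blue cap: ribbed, round, 34 mm in diameter (36 in its lowest 7 mm), 50 mm long, on the neck of a yellow glue bottle, found shut. Its z axis is the cap's and bottle's axis, out of the bottle, leaning 35 degrees from vertical to the shelf's front. Its y axis is level, along the row. Below the shut cap the bottle widens to 62 mm; the next cap is 150 mm away.
- cap_blue (a joint): how far the blue cap is pulled up on its bottle, m: 0 shut, 0.012 open, a hard stop at each. It slides along the bottle's axis; a spring detent snaps it to either end, and it takes about 14 N along the axis to click it over, either way. Past the click the force climbs by about 8 N per mm (rubber in the sleeve).
- pad_blue (a joint): give of the rubber that the blue-capped bottle and its unseen stops sit on, along the bottle's axis, m: about 0 at rest, negative when the bottle is pushed down, positive when it is pulled up; 8 N per mm. Beyond 5 mm either way counts as ramming.
- stand_blue: fixed grey sleeve, 78 mm in diameter, on a steel foot, with the blue-capped bottle; origin on the bench, x and y as the shelf's. The stands are 150 mm apart, in any order. The bottle slides in it along its axis with 2 to 8 N of friction, so it gives before the cap clicks: it sinks or rises by an unknown 0 to 26 mm to an unseen stop, and stays there.
- captop_green (a point): centre of the flat top of the green cap: ribbed, round, 34 mm in diameter (36 in its lowest 7 mm), 50 mm long, on the neck of a yellow glue bottle, found shut. Its z axis is the cap's and bottle's axis, out of the bottle, leaning 35 degrees from vertical to the shelf's front. Its y axis is level, along the row. Below the shut cap the bottle widens to 62 mm; the next cap is 150 mm away.
- cap_green (a joint): how far the green cap is pulled up on its bottle, m: 0 shut, 0.012 open, a hard stop at each. It slides along the bottle's axis; a spring detent snaps it to either end, and it takes about 14 N along the axis to click it over, either way. Past the click the force climbs by about 8 N per mm (rubber in the sleeve).
- pad_green (a joint): give of the rubber that the green-capped bottle and its unseen stops sit on, along the bottle's axis, m: about 0 at rest, negative when the bottle is pushed down, positive when it is pulled up; 8 N per mm. Beyond 5 mm either way counts as ramming.
- stand_green: fixed grey sleeve, 78 mm in diameter, on a steel foot, with the green-capped bottle; origin on the bench, x and y as the shelf's. The stands are 150 mm apart, in any order. The bottle slides in it along its axis with 2 to 8 N of friction, so it gives before the cap clicks: it sinks or rises by an unknown 0 to 26 mm to an unseen stop, and stays there.
- rack: plywood bench shelf, fixed, 500 mm wide; origin on the bench at mid-width, x to its back, y along it. Its board is 329 to 349 mm above the bench and begins 65 mm ahead of the origin; the cap tops, at 210 to 255 mm, are 0 to 30 mm ahead of its edge, so a gripper must lean along the cap's axis to clear it. Things up to 42 mm high stand back on the board. Side panels begin 6 mm behind the origin.
- marker: bystander: black and red marker pen lying on the bench, 130 x 15 x 14 mm, origin under its middle
- tape: bystander: yellow tape measure standing on the bench, 41 x 89 x 68 mm, origin under its middle
- block: bystander: wooden offcut on the bench, 45 x 90 x 45 mm, origin under its middle

How it is judged:
By the outcome, as a careful person would: the job done as asked, in the order asked, and still so for the second after the job is handed in, with the robot touching nothing.
It also fails if it takes over 54 s, if anything falls off the work surface, if the arm or the gripper's body presses on something with over 40 N, if the wrist force passes 120 N, or if a joint passes its speed limit or range.

ROBOT

A 6-joint arm with a two-finger parallel gripper is mounted at the origin on a cart in front of the work surface, level with it; the furniture and walls round the work are solid. World frame = base frame: x ahead of the robot, y to its left, z up, the work surface at z = 0. Lengths are in m, angles in degrees, forces in N, time in s.
With the tool pointing down it reaches from about 0.325 to 0.775 m from the base axis. Payload 9.3 kg.
Tool frame: the origin (TCP) lies at the very end of the fingers, on their centre line; the grasp point (between the pads) lies 19 mm behind it; z points along the fingers, y is the line along which they close (so a half turn about z gives the same grasp; the last joint's range is limited). The gripper opens to 85 mm and grips with 20 to 120 N. Pads are 22 mm wide; open, the fingers measure 114 mm over their backs; the gripper's body (76 mm by 85 mm) begins 54 mm behind the grasp point. The pads swing forward as they close: fully open they stand 13 mm farther back than shut.
Start: joints at [58.808, 14.817, 1.232, 76.415, 0, 81.257], TCP at [0.21, 0.508, 0.231] pointing down, gripper open.
Joint ranges: [-174.27, 174.27], [-52.1, 104.24], [-59.71, 78.15], [-110.17, 111.67], [-87.03, 83.33], [-180, 180]. Speed limits (degrees/s): [127.2, 127.2, 159.86, 180, 180, 180].

INTERFACE

Orientations are given as a 3x3 rotation matrix whose columns are the frame's x, y, z axes.
In Python, from workcell import sensors, get_image, close_job, recognise, tip_of gives the robot as it stands.
- The arm moves only by the tool play_rows, never from a script. Its argument "series" is text: rows parted by semicolons, each of 7 numbers parted by spaces: the opening, from -1 (shut) to 1 (fully open), then the shift along the world's x, y, z in units of 60 mm (1.0 is 60 mm), then the turn, a rotation vector about the world's x, y, z in units of 8 degrees (1.0 is 8 degrees). A call has 1 to 12 rows; each row is the pose to reach, as a shift and turn from the pose commanded when the call began; what a row does not reach only later rows make up. A row lasts 1/8 s, in which the tool goes at most 62.5 mm and 10.7 degrees, less where a joint would pass 70% of its speed; a pose out of reach is approached as far as the arm can. A call with a gripper value outside its range is refused whole. The fingers move at their own pace and stop on an object; the grip force is fixed at half the most. Time passes only in rows, so rows that repeat a pose let the fingers close. It gives the time, the measured TCP pose, the force, the opening and the grip force at its end, in the units of the state.
- sensors.observe(): the state, without advancing time (a new reading comes with each control period).
- get_image(name): name is "side" or "top"; returns a dict with "img" (384x512x3 uint8, red, green, blue), "fx", "fy", "cx", "cy" (pixels), "k1" (the pictures are not rectified: a ray, as slopes to the right and down, at radius r is drawn at 1 + k1 r^2 times it, then the intrinsics apply), "camera_from_world" (4x4, takes a point from world to camera coordinates). Camera axes: x right, y up, looking along -z (the intrinsics and any distortion apply to the point x, -y, -z); pixel columns grow to the right and rows downward; lengths in m; the calibration is good to about 2 mm. A picture is of the moment at which its call begins. There is no depth.
- close_job(): hands the job in; it is judged then, once.
Trained networks look in a picture, given as the dict that the camera call returned (one of the last four; its "shot" number tells which), for a name from the list of things; names that differ only in an ending like _2 or _b are one class to them, and where a whole thing is asked for, a point or a joint stands for the part that bears it (a point fixed in the world has none). Each returns a list of dicts, best first, with "score" (0 to 1); they miss things now and then, are a little off and sometimes report something else, mostly with a low value. They report only what shows in the picture. A call takes as long as a camera call.
- recognise(picture, name): "rect" ([left, top, right, bottom] in pixels, round what is visible of it).
- tip_of(picture, name): "point" ([column, row] in pixels: a listed point, or the origin of a listed thing).
The state is a dict: "time_s": time; "q": joint angles; "joint_vel": joint speeds; "joint_efforts": joint torques, N m; "position": TCP position; "ee_rot": TCP orientation; "wrist_force": force on the tool from outside, world axes, zero at the start; "torque": the same for the moment, N m; "gripper_width": finger opening in m; "finger_force": force on a finger pad.
Only numpy, scipy, OpenCV 4.12 (cv2) and the standard library are available. Lean on these libraries where they do the work, as an engineer would, in place of code of your own. Each camera call takes 0.05 s, during which the arm holds its last target. There are 200 camera calls.

## Working session

There is one attempt and no reset: what is moved stays moved. The work goes in short steps, Python scripts to look and compute and a tool call to move; the robot and the scene stay as the last step left them, time stands still between calls to the robot, and variables do not carry over. Pictures are saved under pics/ and viewed, at most 10 in all, crops included, and the job is handed in when it is done.

Besides the shell and the picture viewer there is one more tool, called after "Request:" by a JSON object that holds its "name" and its "arguments", one argument or row to a line. play_rows: Moves the arm, as the interface text tells. Its arguments: {"type":"object","properties":{"series":{"type":"string"}},"required":["series"]}

```bash
mkdir -p pics
cat > h.py <<'E'
import numpy as np,cv2
from workcell import sensors,get_image,close_job,recognise,tip_of
from scipy.optimize import least_squares
def proj(p,X):
    X=np.atleast_2d(X);T=np.array(p["camera_from_world"]);c=X@T[:3,:3].T+T[:3,3]
    u=c[:,0]/-c[:,2];v=-c[:,1]/-c[:,2];s=1+p["k1"]*(u*u+v*v)
    return np.stack([p["fx"]*u*s+p["cx"],p["fy"]*v*s+p["cy"]],1)
def tri(ps,uvs):
    f=lambda X:np.concatenate([proj(p,X)[0]-uv for p,uv in zip(ps,uvs)])
    r=least_squares(f,[0.5,0.1,0.2]);return r.x,np.abs(r.fun).max()
def save(p,n): cv2.imwrite(f"pics/{n}.png",p["img"][:,:,::-1])
E
python3 - <<'E'
from h import *
np.set_printoptions(precision=4,suppress=True)
S=get_image("side");T=get_image("top")
im=np.vstack([S["img"],T["img"]]);cv2.imwrite("pics/a.png",cv2.resize(np.hstack([S["img"],T["img"]]),(800,300))[:,:,::-1])
save(S,"s0");save(T,"t0")
for n in ["captop_red","captop_blue","captop_green","stand_red","stand_blue","stand_green","rack","marker","tape","block"]:
    a=tip_of(S,n);b=tip_of(T,n)
    print(n,[(np.round(x["point"]),round(x["score"],2)) for x in a[:2]],[(np.round(x["point"]),round(x["score"],2)) for x in b[:2]])
    if a and b: print("   ",*tri([S,T],[a[0]["point"],b[0]["point"]]))
o=sensors.observe()
print(o["ee_rot"],o["wrist_force"],o["gripper_width"])
E
```

```text
captop_red [(array([248., 178.]), 0.86), (array([214., 260.]), 0.16)] [(array([292., 185.]), 0.56)]
    [ 0.5077 -0.052   0.2343] 0.45107987256233173
captop_blue [(array([289., 212.]), 0.9)] [(array([349., 169.]), 0.61)]
    [ 0.5225 -0.2116  0.2284] 0.21090870468120215
captop_green [(array([217., 155.]), 0.8)] [(array([241., 198.]), 0.57)]
    [0.4936 0.0853 0.239 ] 1.1807651466639868
stand_red [(array([274., 245.]), 0.8)] [(array([276., 200.]), 0.84)]
    [ 0.5963 -0.0421 -0.0044] 0.26256686989330547
stand_blue [(array([217., 154.]), 0.69), (array([305., 280.]), 0.65)] [(array([325., 194.]), 0.85), (array([293., 186.]), 0.18)]
    [ 0.4122 -0.0909  0.3354] 0.7700102072239474
stand_green [(array([245., 216.]), 0.84)] [(array([233., 211.]), 0.96)]
    [0.5789 0.0992 0.0106] 0.4111433262378057
rack [(array([246., 178.]), 0.5)] []
marker [(array([179., 232.]), 0.57)] [(array([295., 188.]), 0.66), (array([236., 275.]), 0.49)]
    [ 0.4125 -0.0511  0.1648] 41.206349905047006
tape [(array([210., 256.]), 0.86), (array([305., 279.]), 0.54)] [(array([291., 258.]), 0.66), (array([238., 274.]), 0.5)]
    [ 0.4012 -0.0345  0.0199] 3.588570756265028
block [(array([243., 317.]), 0.76), (array([210., 262.]), 0.71)] [(array([354., 241.]), 0.62)]
    [ 0.4038 -0.2367 -0.0033] 1.1230918725108552
[[-0.9242  0.3819 -0.    ]
 [ 0.3819  0.9242 -0.    ]
 [ 0.     -0.     -1.    ]] [-0.2441  0.9656 -0.6762] 0.08526636568819869
```

View pics/s0.png

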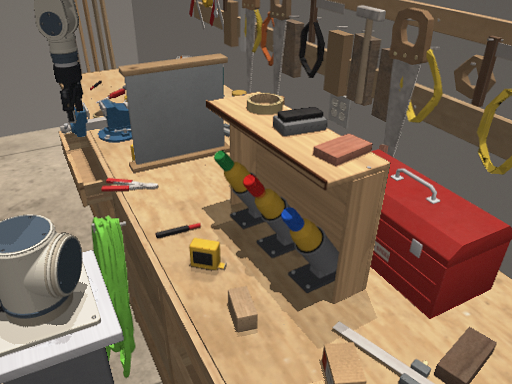

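View pics/t0.png

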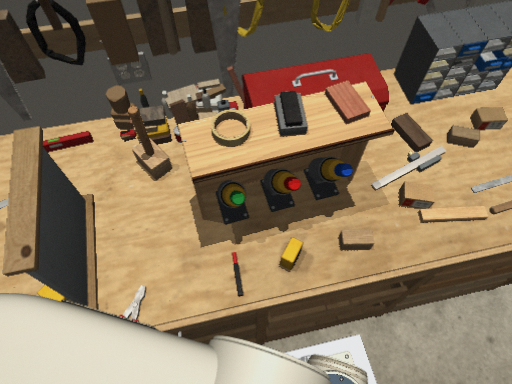

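The side view shows green, red and blue caps at about (222,160), (250,182) and (288,215), matching the networks. A grey panel stands between the arm's start and the shelf. I'll refine the cap poses with colour masks and locate the panel.

```bash
cat >> h.py <<'E'
def cylhull(p,top,a,L=0.050):
    a=a/np.linalg.norm(a);e=np.cross(a,[0,1,0.]);e/=np.linalg.norm(e);f=np.cross(a,e)
    t=np.linspace(0,2*np.pi,24,endpoint=False)[:,None];c=np.cos(t)*e+np.sin(t)*f
    return np.vstack([top+.017*c,top-(L-.007)*a+.017*c,top-(L-.007)*a+.018*c,top-L*a+.018*c])
def hullcen(p,top,a):
    h=cv2.convexHull(proj(p,cylhull(p,top,a)).astype(np.float32)*16)
    m=cv2.moments(h);return np.array([m["m10"],m["m01"]])/m["m00"]/16,m["m00"]/256
def mask(p,c,near,r=28):
    hsv=cv2.cvtColor(p["img"],cv2.COLOR_RGB2HSV);H=hsv[...,0].astype(int);ok=(hsv[...,1]>130)&(hsv[...,2]>40)
    h={"red":(H<6)|(H>172),"blue":(H>100)&(H<130),"green":(H>55)&(H<90)}[c]
    m=(ok&h).astype(np.uint8);w=np.zeros_like(m);cv2.circle(w,tuple(int(round(v)) for v in near),r,1,-1)
    n,l,st,ce=cv2.connectedComponentsWithStats(m*w);i=1+np.argmax(st[1:,4]);return ce[i],st[i,4]
def axis(th): # out of bottle, leaning to front (-x of rack)
    s,c=np.sin(np.radians(35)),np.cos(np.radians(35));return np.array([-s*np.cos(th),-s*np.sin(th),c])
def capfit(ps,c,guess,th):
    a=axis(th);obs=[mask(p,c,proj(p,guess-.025*a)[0]) for p in ps]
    r=least_squares(lambda X:np.concatenate([hullcen(p,X,a)[0]-o[0] for p,o in zip(ps,obs)]),guess,diff_step=1e-3)
    return r.x,np.abs(r.fun).max(),[(o[1],round(hullcen(p,r.x,a)[1])) for p,o in zip(ps,obs)]
E
python3 - <<'E'
from h import *
np.set_printoptions(precision=4,suppress=True)
S=get_image("side");T=get_image("top")
print("stand_blue",*tri([S,T],[(305,280),(325,194)]))
th=np.radians(5.5)
G={"red":[.5077,-.052,.2343],"blue":[.5225,-.2116,.2284],"green":[.4936,.0853,.239]}
P={c:capfit([S,T],c,np.array(g),th) for c,g in G.items()}
for c in P: print(c,*P[c])
d=P["green"][0]-P["blue"][0];print("yaw",np.degrees(np.arctan2(-d[0],d[1])),np.linalg.norm(d))
def onz(p,uv,z):
    return least_squares(lambda X:proj(p,[X[0],X[1],z])[0]-uv,[.5,.2]).x
for n,p,uv,z in [("panel foot nearS",S,(135,170),0),("panel foot far S",S,(228,150),0),("foot T",T,(94,195),0),("foot T",T,(97,285),0),("tool rack",S,(104,188),0)]: print(n,onz(p,uv,z))
# height of panel at near corner top: above its foot
for uv in [(122,70),(225,57)]:
  for z in [.2,.25,.3,.35]: print(uv,z,onz(S,uv,z))
for uv in [(42,130),(38,270)]:
  for z in [.2,.25,.3,.35]: print("T",uv,z,onz(T,uv,z))
E
```

```text
stand_blue [ 0.5871 -0.2029  0.0001] 1.7870705483623794
red [ 0.507  -0.0582  0.2348] 0.3604301611165397 [(np.int32(308), 337), (np.int32(180), 204)]
blue [ 0.523  -0.2069  0.2243] 0.46876478184762504 [(np.int32(356), 395), (np.int32(190), 220)]
green [0.497  0.0908 0.2348] 0.12001032089730757 [(np.int32(225), 284), (np.int32(143), 184)]
yaw 4.999058897390373 0.29904353623793173
panel foot nearS [0.3711 0.5447]
panel foot far S [0.7324 0.541 ]
foot T [0.7434 0.5208]
foot T [0.4426 0.5219]
tool rack [0.246  0.4692]
(122, 70) 0.2 [0.4873 1.0892]
(122, 70) 0.25 [0.4508 0.914 ]
(122, 70) 0.3 [0.4142 0.7388]
(122, 70) 0.35 [0.3777 0.5636]
(225, 57) 0.2 [0.9746 1.0794]
(225, 57) 0.25 [0.8946 0.905 ]
(225, 57) 0.3 [0.8145 0.7307]
(225, 57) 0.35 [0.7345 0.5564]
T (42, 130) 0.2 [0.8635 0.5914]
T (42, 130) 0.25 [0.8168 0.5673]
T (42, 130) 0.3 [0.7701 0.5432]
T (42, 130) 0.35 [0.7234 0.519 ]
T (38, 270) 0.2 [0.4349 0.5889]
T (38, 270) 0.25 [0.4121 0.5649]
T (38, 270) 0.3 [0.3892 0.541 ]
T (38, 270) 0.35 [0.3664 0.517 ]
```

Run:
```python
from h import *
from scipy.spatial.transform import Rotation as R
np.set_printoptions(precision=4,suppress=True)
T=get_image("top");S=get_image("side");o=sensors.observe()
c=T["img"][60:225,165:410];cv2.imwrite("pics/c.png",cv2.resize(c,None,fx=3.2,fy=3.2,interpolation=cv2.INTER_CUBIC)[:,:,::-1])
th=np.radians(5);a=axis(th);y=np.array([-np.sin(th),np.cos(th),0]);z=-a
Rt=np.stack([np.cross(y,z),y,z],1)
print("a",a,"rotvec units",R.from_matrix(Rt@np.array(o["ee_rot"]).T).as_rotvec(degrees=True)/8)
top=np.array([.507,-.0582,.2348])
print("shift",(top+.07*a-np.array(o["position"]))/.06,o["position"])
for t in (0,5): print(t,[capfit([S,T],k,np.array(g),np.radians(t))[0] for k,g in {"red":[.507,-.0582,.2348],"blue":[.523,-.207,.224]}.items()])
```

```text
a [-0.5714 -0.05    0.8192] rotvec units [-0.6697 -4.3651  3.3229]
shift [ 4.2833 -9.5005  1.0146] [0.21   0.5083 0.2313]
0 [array([ 0.5068, -0.0568,  0.235 ]), array([ 0.523 , -0.2055,  0.2242])]
5 [array([ 0.5068, -0.058 ,  0.2349]), array([ 0.5231, -0.2067,  0.2242])]
```

View pics/c.png

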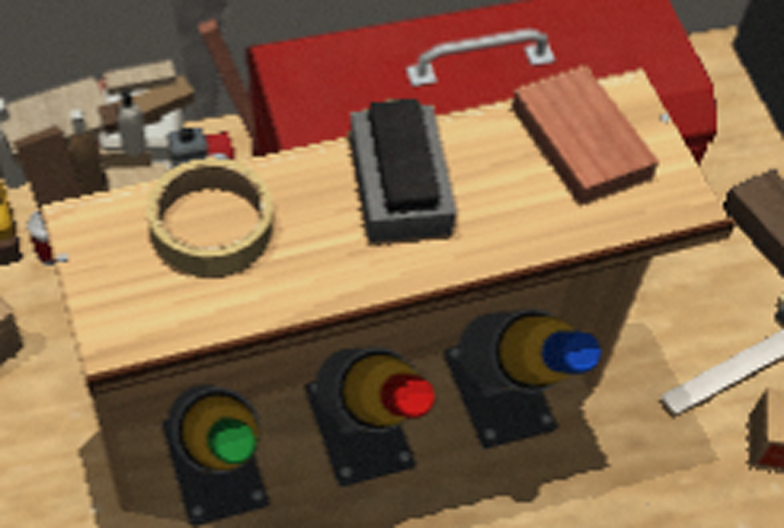

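The crop shows the board's front top edge running from full-image pixel (194,178) to (394,130), with the three caps clear in front of it. Moving to above the red cap with the fingers shut.

Request:
{"name": "play_rows", "arguments": {
  "series": "-1 0.35 -0.8 0.3 -0.05 -0.35 0.25; -1 0.7 -1.6 0.5 -0.1 -0.7 0.55; -1 1.05 -2.4 0.7 -0.15 -1.1 0.8; -1 1.45 -3.2 0.9 -0.2 -1.45 1.1; -1 1.8 -4 1.0 -0.3 -1.8 1.4; -1 2.15 -4.75 1.0 -0.35 -2.2 1.65; -1 2.5 -5.55 1.0 -0.4 -2.5 1.95; -1 2.85 -6.35 1.0 -0.45 -2.9 2.2; -1 3.2 -7.1 1.0 -0.5 -3.3 2.5; -1 3.55 -7.9 1.0 -0.55 -3.6 2.75; -1 3.95 -8.7 1.0 -0.6 -4.0 3.05; -1 4.28 -9.5 1.0 -0.67 -4.365 3.32"
}}

```text
time_s: 2.8
position: [0.467, -0.0636, 0.292]
ee_rot: [[-0.814, -0.087, 0.574], [-0.072, 0.996, 0.049], [-0.576, -0.002, -0.817]]
wrist_force: [0.9, 1.3, -0.9]
gripper_width: -0.0001
finger_force: 0.0
```

```bash
cat >> h.py <<'E'
def st(th=np.radians(5)):
    o=sensors.observe();a=axis(th);f=np.array(o["wrist_force"]);r=np.array(o["ee_rot"])
    print("t",round(o["time_s"],2),"pos",np.round(o["position"],4),"Fax",round(f@a,1),"F",np.round(f,1),"tq",np.round(o["torque"],2),"w",round(o["gripper_width"],4),"ff",np.round(o["finger_force"],1),"tilt",np.round(r[:,2],3),"y",np.round(r[:,1],3));return o
E
python3 - <<'E'
from h import *
st();T=get_image("top");S=get_image("side")
e=[least_squares(lambda X:proj(T,[X[0],X[1],.349])[0]-uv,[.5,.2]).x for uv in [(193.8,178),(393.75,130.3)]]
d=e[0]-e[1];print(e,np.degrees(np.arctan2(-d[0],d[1])),np.linalg.norm(d))
im=np.vstack([S["img"][110:290,170:370],T["img"][130:250,200:400]])
cv2.imwrite("pics/d.png",cv2.resize(im,None,fx=2,fy=2)[:,:,::-1])
E
```

```text
t 2.8 pos [ 0.467  -0.0636  0.292 ] Fax -1.3 F [ 0.9  1.3 -0.9] tq [ 0.06  0.49 -0.01] w -0.0001 ff 0.0 tilt [ 0.574  0.049 -0.817] y [-0.087  0.996 -0.002]
[array([0.50950444, 0.18715144]), array([ 0.53489178, -0.3016238 ])] 2.973312666815758 0.48943411622430155
```

View pics/d.png

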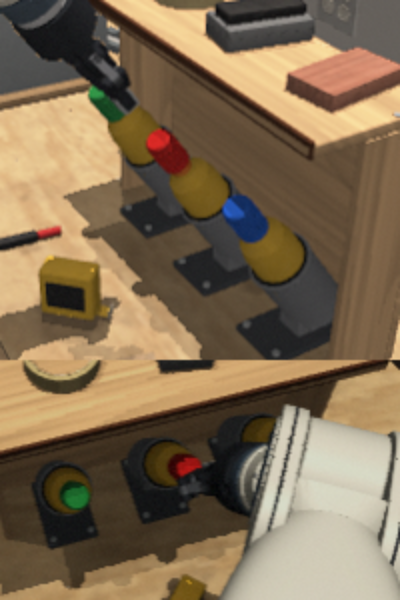

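Run:
```python
from h import *
T=get_image("top");S=get_image("side");o=sensors.observe()
print("TCP proj",proj(S,o["position"]),proj(T,o["position"]))
for p,n in((S,"s"),(T,"t")):
    u,v=[int(k) for k in proj(p,o["position"])[0]]
    c=cv2.resize(p["img"][v-25:v+25,u-30:u+30],None,fx=6.6,fy=6.6,interpolation=cv2.INTER_CUBIC);cv2.drawMarker(c,(198,165),(255,0,255),0,12);globals()[n]=c
cv2.imwrite("pics/e.png",np.hstack([s,t])[:,:,::-1])
th=np.radians(3.3);a=axis(th);top=np.array([.507,-.0577,.235]);d=np.array(o["position"])-top
print("a",a,"along",d@a,"off",d-(d@a)*a)
print("units to top+10mm",(top+.01*a-np.array(o["position"]))/.06)
```

```text
TCP proj [[233.68767565 162.36850731]] [[303.59439833 185.78489863]]
a [-0.57262534 -0.03301737  0.81915204] along 0.0691536850963836 off [-0.00093259 -0.00309593 -0.00077671]
units to top+10mm [ 0.58009154  0.08415041 -0.79465249]
```

View pics/e.png

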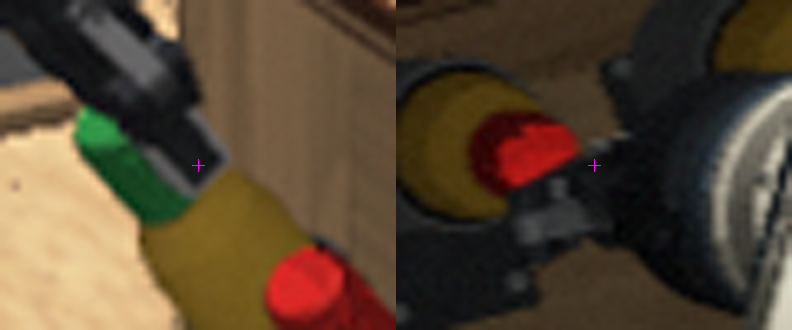

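Run:
```python
from h import *
T=get_image("top");S=get_image("side");o=sensors.observe();p=np.array(o["position"]);r=np.array(o["ee_rot"])
for d in (0,.019,.073,.12): print(d,proj(S,p-d*r[:,2]),proj(T,p-d*r[:,2]))
print(tri([S,T],[(236.3,164.4),(296,193)]))
u,v=[int(k) for k in proj(T,p)[0]]
c=cv2.resize(T["img"][v-40:v+40,u-45:u+55],None,fx=7,fy=7,interpolation=cv2.INTER_CUBIC)
for d,col in ((0,(255,0,255)),(.019,(0,255,0)),(.073,(0,255,255))):
    w=(proj(T,p-d*r[:,2])[0]-[u-45,v-40])*7;cv2.drawMarker(c,tuple(w.astype(int).tolist()),col,0,14,2)
cv2.imwrite("pics/f.png",cv2.convertScaleAbs(c,alpha=1.8)[:,:,::-1])
```

```text
0 [[233.30685564 161.79735432]] [[302.77532146 185.83176833]]
0.019 [[229.0194544  156.75965885]] [[305.18840036 186.23470291]]
0.073 [[216.20285374 141.70231788]] [[312.61521578 187.47459698]]
0.12 [[204.22510132 127.63342261]] [[319.86284024 188.68423896]]
(array([ 0.47278076, -0.04712401,  0.27112608]), np.float64(3.975656328773681))
```

View pics/f.png

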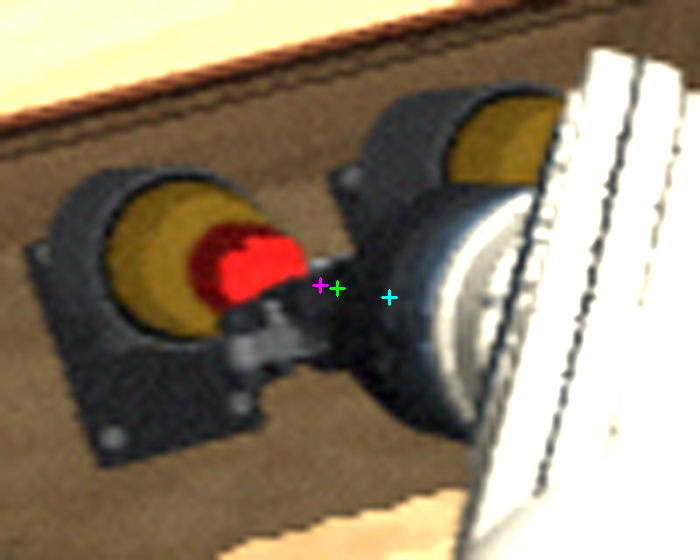

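The crop shows the gripper body's axis on its projected line, with the tip just beside the red cap as predicted, so I can approach.

Request:
{"name": "play_rows", "arguments": {
  "series": "-1 0.2 0.02 -0.27 0 0 -0.1; -1 0.4 0.04 -0.54 0 0 -0.2; -1 0.575 0.06 -0.8 0 0 -0.2; -1 0.575 0.06 -0.8 0 0 -0.2; -1 0.575 0.06 -0.8 0 0 -0.2"
}}

```text
time_s: 3.72
position: [0.5013, -0.0569, 0.2441]
ee_rot: [[-0.817, -0.061, 0.573], [-0.05, 0.998, 0.035], [-0.574, -0.0, -0.819]]
wrist_force: [0.8, -0.2, 0.2]
gripper_width: 0.0002
finger_force: 0.0
```

```bash
python3 -c "
from h import *
st(np.radians(3.3))"
```

```text
t 3.73 pos [ 0.5013 -0.0569  0.2441] Fax -0.3 F [ 0.8 -0.2  0.2] tq [-0.03  0.52 -0.03] w 0.0002 ff 0.0 tilt [ 0.573  0.035 -0.819] y [-0.061  0.998 -0.   ]
```

Request:
{"name": "play_rows", "arguments": {
  "series": "-1 0.0286 0.0017 -0.041 0 0 0; -1 0.0573 0.0033 -0.0819 0 0 0; -1 0.086 0.005 -0.1229 0 0 0; -1 0.105 0.0061 -0.15 0 0 0; -1 0.1241 0.0072 -0.1775 0 0 0; -1 0.1432 0.0083 -0.2048 0 0 0; -1 0.1432 0.0083 -0.2048 0 0 0"
}}

```text
time_s: 4.6
position: [0.51, -0.0576, 0.2309]
ee_rot: [[-0.818, -0.059, 0.572], [-0.048, 0.998, 0.034], [-0.573, 0.0, -0.819]]
wrist_force: [-0.3, 0.3, 0.6]
gripper_width: -0.0002
finger_force: 0.5
```

```bash
python3 -c "
from h import *
st(np.radians(3.3))"
```

```text
t 4.6 pos [ 0.51   -0.0576  0.2309] Fax 0.6 F [-0.3  0.3  0.6] tq [-0.03  0.51 -0.  ] w -0.0002 ff 0.5 tilt [ 0.572  0.034 -0.819] y [-0.059  0.998  0.   ]
```

Request:
{"name": "play_rows", "arguments": {
  "series": "-1 0.0095 0.0006 -0.0137 0 0 0; -1 0.0191 0.0011 -0.0273 0 0 0; -1 0.0286 0.0017 -0.041 0 0 0; -1 0.0286 0.0017 -0.041 0 0 0"
}}

```text
time_s: 5.1
position: [0.5116, -0.0575, 0.2285]
ee_rot: [[-0.818, -0.059, 0.573], [-0.048, 0.998, 0.034], [-0.574, 0.0, -0.819]]
wrist_force: [0.4, -0.0, 1.8]
gripper_width: -0.0002
finger_force: 0.8
```

```bash
python3 -c "
from h import *
st(np.radians(3.3));S=get_image('side');o=sensors.observe();p=np.array(o['position'])
u,v=[int(k) for k in proj(S,p)[0]]
c=cv2.resize(S['img'][v-35:v+35,u-45:u+45],None,fx=7,fy=7,interpolation=cv2.INTER_CUBIC);cv2.drawMarker(c,(315,245),(255,0,255),0,12)
cv2.imwrite('pics/g.png',c[:,:,::-1])"
```

```text
t 5.1 pos [ 0.5116 -0.0575  0.2285] Fax 1.3 F [ 0.4 -0.   1.8] tq [-0.04  0.49  0.01] w -0.0002 ff 0.8 tilt [ 0.573  0.034 -0.819] y [-0.059  0.998  0.   ]
```

View pics/g.png

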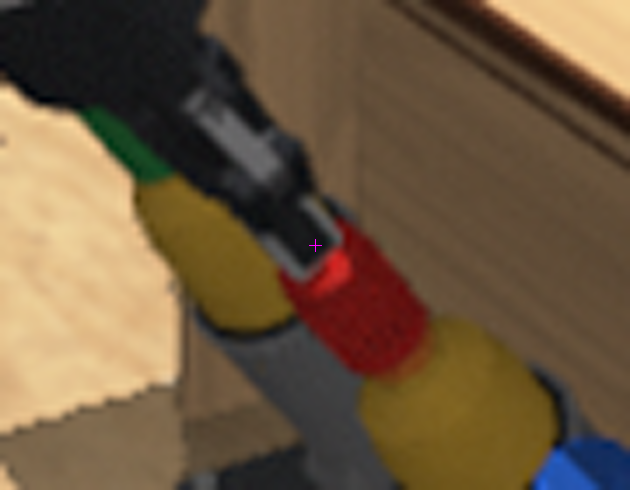

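The fingertips sit on the centre of the red cap at about (315,260) in the crop, and the light force means the bottle is sliding. I'll keep pushing gently.

Request:
{"name": "play_rows", "arguments": {
  "series": "-1 0.0095 0.0006 -0.0137 0 0 0; -1 0.0191 0.0011 -0.0273 0 0 0; -1 0.0286 0.0017 -0.041 0 0 0; -1 0.0382 0.0022 -0.0546 0 0 0; -1 0.0382 0.0022 -0.0546 0 0 0"
}}

```text
time_s: 5.78
position: [0.5139, -0.0573, 0.2251]
ee_rot: [[-0.818, -0.059, 0.572], [-0.048, 0.998, 0.034], [-0.573, 0.0, -0.819]]
wrist_force: [-0.9, -0.2, -0.1]
gripper_width: -0.0
finger_force: 0.7
```

```bash
python3 -c "
from h import *
st(np.radians(3.3))"
```

```text
t 5.78 pos [ 0.5139 -0.0573  0.2251] Fax 0.4 F [-0.9 -0.2 -0.1] tq [-0.04  0.48 -0.02] w -0.0 ff 0.7 tilt [ 0.572  0.034 -0.819] y [-0.059  0.998  0.   ]
```

```bash
cat > cmp.py <<'E'
from h import *
import sys
c,top=sys.argv[1],np.array(eval(sys.argv[2]))
S=get_image("side");A=cv2.imread("pics/s0.png")[:,:,::-1]
a=axis(np.radians(3.3))
# intensity profile along the cap's near-surface axis line, old vs new, per 3 mm below the top
e=np.array([0,-.004,0])
for d in np.arange(-.01,.10,.004):
    u=proj(S,top-d*a+e)[0]
    f=lambda im:cv2.getRectSubPix(np.ascontiguousarray(im),(3,3),tuple(map(float,u))).reshape(-1,3).mean(0).astype(int)
    print(round(d*1000),np.round(u),f(A),f(S["img"]))
E
python3 cmp.py red "[.507,-.0577,.235]"
python3 - <<'E'
from h import *
S=get_image("side");A=cv2.imread("pics/s0.png")[:,:,::-1]
c=lambda i:cv2.resize(i[150:240,225:295],None,fx=5.5,fy=5.5,interpolation=cv2.INTER_CUBIC)
cv2.imwrite("pics/h.png",np.hstack([c(A),c(S["img"])])[:,:,::-1])
E
```

```text
-10 [247. 177.] [199  37  34] [23 23 25]
-6 [248. 178.] [202  37  34] [23 24 26]
-2 [249. 179.] [204  37  34] [23 24 26]
2 [250. 180.] [205  38  35] [23 24 26]
6 [250. 181.] [202  39  36] [33 28 29]
10 [251. 182.] [182  36  33] [73 38 37]
14 [252. 183.] [140  27  26] [124  37  35]
18 [253. 184.] [111  20  18] [157  32  29]
22 [254. 185.] [106  19  17] [156  31  29]
26 [254. 186.] [100  18  15] [128  25  23]
30 [255. 187.] [97 18 15] [107  19  18]
34 [256. 188.] [99 18 15] [102  18  16]
38 [257. 189.] [97 17 15] [101  18  16]
42 [258. 190.] [97 17 15] [101  18  17]
46 [258. 190.] [96 17 16] [99 18 17]
50 [259. 191.] [97 18 16] [96 18 16]
54 [260. 192.] [100  18  16] [95 17 16]
58 [261. 193.] [103  25  16] [98 17 16]
62 [262. 194.] [106  42  19] [102  18  17]
66 [262. 195.] [110  58  22] [105  19  17]
70 [263. 196.] [111  71  25] [106  26  18]
74 [264. 197.] [113  83  28] [109  44  21]
78 [265. 198.] [117  91  30] [113  62  23]
82 [265. 199.] [121  94  32] [115  78  26]
86 [266. 199.] [122  95  32] [118  89  29]
90 [267. 200.] [122  95  31] [122  96  32]
94 [268. 201.] [123  95  31] [125  98  33]
98 [268. 202.] [122  95  31] [126  98  32]
```

View pics/h.png

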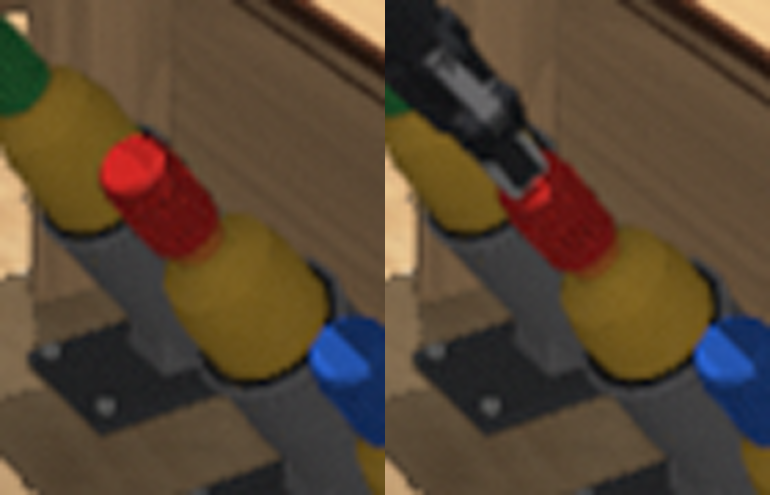

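The before/after crop shows that cap and bottle have both sunk about 12 mm into the sleeve, so it is still sliding and not yet clicked.

Request:
{"name": "play_rows", "arguments": {
  "series": "-1 0.0095 0.0006 -0.0137 0 0 0; -1 0.0191 0.0011 -0.0273 0 0 0; -1 0.0286 0.0017 -0.041 0 0 0; -1 0.0382 0.0022 -0.0546 0 0 0; -1 0.0382 0.0022 -0.0546 0 0 0"
}}

```text
time_s: 6.5
position: [0.5164, -0.0573, 0.2224]
ee_rot: [[-0.817, -0.059, 0.573], [-0.048, 0.998, 0.034], [-0.574, -0.0, -0.819]]
wrist_force: [-3.5, -0.3, 6.0]
gripper_width: 0.0
finger_force: 3.3
```

```bash
python3 -c "
from h import *
st(np.radians(3.3))"
```

```text
t 6.5 pos [ 0.5164 -0.0573  0.2224] Fax 7.0 F [-3.5 -0.3  6. ] tq [-0.04  0.46  0.03] w 0.0 ff 3.3 tilt [ 0.573  0.034 -0.819] y [-0.059  0.998 -0.   ]
```

The stop has been reached at 7 N. Now for the click.

Request:
{"name": "play_rows", "arguments": {
  "series": "-1 0.0095 0.0006 -0.0137 0 0 0; -1 0.0191 0.0011 -0.0273 0 0 0; -1 0.0286 0.0017 -0.041 0 0 0; -1 0.0286 0.0017 -0.041 0 0 0"
}}

```text
time_s: 7.0
position: [0.5184, -0.0573, 0.2208]
ee_rot: [[-0.816, -0.059, 0.574], [-0.049, 0.998, 0.033], [-0.575, -0.001, -0.818]]
wrist_force: [-7.6, 0.4, 11.1]
gripper_width: 0.0002
finger_force: 7.0
```

```bash
python3 -c "
from h import *
st(np.radians(3.3))"
```

```text
t 7.0 pos [ 0.5184 -0.0573  0.2208] Fax 13.4 F [-7.6  0.4 11.1] tq [ 0.02  0.57 -0.03] w 0.0002 ff 7.0 tilt [ 0.574  0.033 -0.818] y [-0.059  0.998 -0.001]
```

Request:
{"name": "play_rows", "arguments": {
  "series": "-1 0.0095 0.0006 -0.0137 0 0 0; -1 0.0143 0.0008 -0.0205 0 0 0; -1 0.0143 0.0008 -0.0205 0 0 0; -1 0.0143 0.0008 -0.0205 0 0 0"
}}

```text
time_s: 7.5
position: [0.5191, -0.0573, 0.2194]
ee_rot: [[-0.817, -0.059, 0.574], [-0.049, 0.998, 0.033], [-0.575, -0.001, -0.818]]
wrist_force: [-6.3, -0.4, 9.5]
gripper_width: -0.0001
finger_force: 5.8
```

```bash
python3 -c "
from h import *
st(np.radians(3.3))"
```

```text
t 7.5 pos [ 0.5191 -0.0573  0.2194] Fax 11.4 F [-6.3 -0.4  9.5] tq [-0.04  0.46  0.02] w -0.0001 ff 5.8 tilt [ 0.574  0.033 -0.818] y [-0.059  0.998 -0.001]
```

The force is falling past its peak, so I'll carry on through the click.

Request:
{"name": "play_rows", "arguments": {
  "series": "-1 0.0095 0.0006 -0.0137 0 0 0; -1 0.0191 0.0011 -0.0273 0 0 0; -1 0.0286 0.0017 -0.041 0 0 0; -1 0.0382 0.0022 -0.0546 0 0 0; -1 0.0477 0.0028 -0.0683 0 0 0; -1 0.0477 0.0028 -0.0683 0 0 0"
}}

```text
time_s: 8.25
position: [0.5216, -0.0568, 0.2139]
ee_rot: [[-0.818, -0.059, 0.572], [-0.048, 0.998, 0.034], [-0.573, 0.0, -0.819]]
wrist_force: [-0.1, 0.5, 0.3]
gripper_width: -0.0001
finger_force: 0.1
```

```bash
python3 -c "
from h import *
st(np.radians(3.3))"
```

```text
t 8.25 pos [ 0.5216 -0.0568  0.2139] Fax 0.3 F [-0.1  0.5  0.3] tq [-0.01  0.55  0.02] w -0.0001 ff 0.1 tilt [ 0.572  0.034 -0.819] y [-0.059  0.998  0.   ]
```

Request:
{"name": "play_rows", "arguments": {
  "series": "-1 0.0095 0.0006 -0.0137 0 0 0; -1 0.0191 0.0011 -0.0273 0 0 0; -1 0.0191 0.0011 -0.0273 0 0 0"
}}

```text
time_s: 8.62
position: [0.5231, -0.057, 0.2133]
ee_rot: [[-0.817, -0.059, 0.574], [-0.049, 0.998, 0.033], [-0.575, -0.001, -0.818]]
wrist_force: [-5.5, -1.0, 7.7]
gripper_width: 0.0002
finger_force: 4.7
```

```bash
python3 -c "
from h import *
st(np.radians(3.3))"
```

```text
t 8.62 pos [ 0.5231 -0.057   0.2133] Fax 9.4 F [-5.5 -1.   7.7] tq [0.   0.58 0.04] w 0.0002 ff 4.7 tilt [ 0.574  0.033 -0.818] y [-0.059  0.998 -0.001]
```

Request:
{"name": "play_rows", "arguments": {
  "series": "-1 0.0095 0.0006 -0.0137 0 0 0; -1 0.0143 0.0008 -0.0205 0 0 0; -1 0.0143 0.0008 -0.0205 0 0 0"
}}

```text
time_s: 9.0
position: [0.5241, -0.0571, 0.2129]
ee_rot: [[-0.816, -0.059, 0.575], [-0.049, 0.998, 0.033], [-0.576, -0.001, -0.818]]
wrist_force: [-9.6, -0.7, 13.2]
gripper_width: -0.0
finger_force: 8.2
```

```bash
python3 -c "
from h import *
st(np.radians(3.3))"
```

```text
t 9.0 pos [ 0.5241 -0.0571  0.2129] Fax 16.3 F [-9.6 -0.7 13.2] tq [-0.02  0.66  0.03] w -0.0 ff 8.2 tilt [ 0.575  0.033 -0.818] y [-0.059  0.998 -0.001]
```

Red is shut: it holds 16 N solidly. Now I'll retract, open and move over to blue.

Request:
{"name": "play_rows", "arguments": {
  "series": "-1 -0.25 -0.015 0.36 0 0 0; -1 -0.51 -0.03 0.73 0 0 0; 0.5 -0.763 -0.044 1.092 0 0 0; 1 -0.72 -0.7 1.08 0 0 0; 1 -0.67 -1.35 1.06 0 0 0; 1 -0.62 -2 1.04 0 0 0; 1 -0.582 -2.527 1.032 0 0 0; 1 -0.582 -2.527 1.032 0 0 0; 1 -0.582 -2.527 1.032 0 0 0"
}}

```text
time_s: 10.12
position: [0.4886, -0.2081, 0.2729]
ee_rot: [[-0.818, -0.059, 0.572], [-0.048, 0.998, 0.034], [-0.573, 0.001, -0.819]]
wrist_force: [-0.4, -0.1, 1.0]
gripper_width: 0.0858
finger_force: 0.0
```

Run:
```python
from h import *
np.set_printoptions(precision=4,suppress=True)
th=np.radians(3.3);st(th)
S=get_image("side");T=get_image("top");A={}
for n,k in(("side","s0"),("top","t0")):pass
for c,g in {"red":[.524,-.057,.212],"blue":[.523,-.2063,.2242],"green":[.497,.0905,.235]}.items():
    try: print(c,*capfit([S,T],c,np.array(g),th))
    except Exception as e: print(c,e)
c=lambda i:cv2.resize(i,None,fx=4,fy=4,interpolation=cv2.INTER_CUBIC)
cv2.imwrite("pics/i.png",np.hstack([c(S["img"][140:270,220:320]),c(T["img"][140:270,260:360])])[:,:,::-1])
```

```text
t 10.12 pos [ 0.4886 -0.2081  0.2729] Fax 1.1 F [-0.4 -0.1  1. ] tq [-0.06  0.49  0.01] w 0.0858 ff 0.0 tilt [ 0.572  0.034 -0.819] y [-0.059  0.998  0.001]
red [ 0.5209 -0.057   0.2094] 1.3963448503803875 [(np.int32(189), 325), (np.int32(168), 188)]
blue [ 0.5257 -0.2055  0.2244] 1.7228103284172107 [(np.int32(354), 397), (np.int32(115), 215)]
green [0.4954 0.091  0.2229] 2.6331199407779025 [(np.int32(3), 282), (np.int32(138), 178)]
```

View pics/i.png

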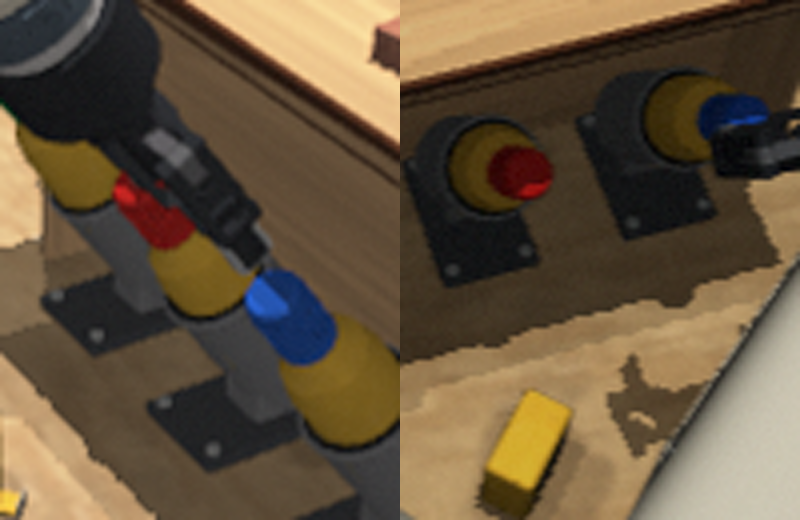

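The picture shows red shut and undisturbed, with the open fingers straddling the blue cap's axis. Descending around the blue cap.

Request:
{"name": "play_rows", "arguments": {
  "series": "1 0.24 0.014 -0.34 0 0 0; 1 0.48 0.028 -0.68 0 0 0; 1 0.72 0.041 -1.02 0 0 0; 1 0.955 0.055 -1.365 0 0 0; 0.5 0.955 0.055 -1.365 0 0 0; 0 0.955 0.055 -1.365 0 0 0; 0 0.955 0.055 -1.365 0 0 0"
}}

```text
time_s: 11.1
position: [0.546, -0.2052, 0.1926]
ee_rot: [[-0.817, -0.059, 0.574], [-0.049, 0.998, 0.033], [-0.575, -0.001, -0.818]]
wrist_force: [-0.0, 0.4, 0.5]
gripper_width: 0.0425
finger_force: 0.0
```

Run:
```python
from h import *
np.set_printoptions(precision=4,suppress=True)
st(np.radians(3.3))
```

```text
t 11.1 pos [ 0.546  -0.2052  0.1926] Fax 0.4 F [-0.   0.4  0.5] tq [-0.06  0.53 -0.04] w 0.0425 ff 0.0 tilt [ 0.574  0.033 -0.818] y [-0.059  0.998 -0.001]
```

Request:
{"name": "play_rows", "arguments": {
  "series": "-0.06 0 0 0 0 0 0; -0.13 0 0 0 0 0 0; -0.13 0 0 0 0 0 0"
}}

```text
time_s: 11.48
position: [0.546, -0.2052, 0.1915]
ee_rot: [[-0.818, -0.059, 0.573], [-0.048, 0.998, 0.034], [-0.574, -0.0, -0.819]]
wrist_force: [-1.0, 0.1, 0.0]
gripper_width: 0.0373
finger_force: 0.0
```

Run:
```python
from h import *
np.set_printoptions(precision=4,suppress=True)
st(np.radians(3.3))
```

```text
t 11.47 pos [ 0.546  -0.2052  0.1915] Fax 0.6 F [-1.   0.1  0. ] tq [-0.01  0.48 -0.01] w 0.0373 ff 0.0 tilt [ 0.573  0.034 -0.819] y [-0.059  0.998 -0.   ]
```

Request:
{"name": "play_rows", "arguments": {
  "series": "-0.18 0 0 0 0 0 0; -0.3 0 0 0 0 0 0; -0.4 0 0 0 0 0 0; -0.4 0 0 0 0 0 0"
}}

```text
time_s: 11.98
position: [0.546, -0.2052, 0.1914]
ee_rot: [[-0.818, -0.059, 0.573], [-0.048, 0.998, 0.034], [-0.574, -0.0, -0.819]]
wrist_force: [-0.3, 0.1, 1.5]
gripper_width: 0.0324
finger_force: 59.2
```

Run:
```python
from h import *
np.set_printoptions(precision=4,suppress=True)
st(np.radians(3.3))
```

```text
t 11.97 pos [ 0.546  -0.2052  0.1914] Fax 1.4 F [-0.3  0.1  1.5] tq [-0.25  0.48 -0.13] w 0.0324 ff 59.2 tilt [ 0.573  0.034 -0.819] y [-0.059  0.998 -0.   ]
```

A firm grip with no sideways load. Now I'll pull along the axis by feel.

Request:
{"name": "play_rows", "arguments": {
  "series": "-0.4 -0.0095 -0.0006 0.0137 0 0 0; -0.4 -0.0191 -0.0011 0.0273 0 0 0; -0.4 -0.0286 -0.0017 0.041 0 0 0; -0.4 -0.0382 -0.0022 0.0546 0 0 0; -0.4 -0.0477 -0.0028 0.0683 0 0 0; -0.4 -0.0477 -0.0028 0.0683 0 0 0"
}}

```text
time_s: 12.72
position: [0.5431, -0.2052, 0.1951]
ee_rot: [[-0.818, -0.059, 0.572], [-0.048, 0.998, 0.034], [-0.573, 0.001, -0.819]]
wrist_force: [5.1, -1.1, -6.8]
gripper_width: 0.0326
finger_force: 60.1
```

```bash
cat > f.py <<'E'
from h import *
np.set_printoptions(precision=4,suppress=True)
th=np.radians(3.3);o=st(th);print("pulled mm",(np.array(o["position"])-[.546,-.2052,.1914])@axis(th)*1000)
E
python3 f.py
```

```text
t 12.72 pos [ 0.5431 -0.2052  0.1951] Fax -8.4 F [ 5.1 -1.1 -6.8] tq [-0.43  0.36 -0.22] w 0.0326 ff 60.1 tilt [ 0.572  0.034 -0.819] y [-0.059  0.998  0.001]
pulled mm 4.654221479758831
```

Request:
{"name": "play_rows", "arguments": {
  "series": "-0.4 -0.0095 -0.0006 0.0137 0 0 0; -0.4 -0.0191 -0.0011 0.0273 0 0 0; -0.4 -0.0286 -0.0017 0.041 0 0 0; -0.4 -0.0286 -0.0017 0.041 0 0 0"
}}

```text
time_s: 13.22
position: [0.5414, -0.2053, 0.1975]
ee_rot: [[-0.818, -0.059, 0.572], [-0.048, 0.998, 0.034], [-0.573, 0.001, -0.819]]
wrist_force: [4.5, -1.2, -5.5]
gripper_width: 0.0322
finger_force: 60.1
```

```bash
python3 f.py
```

```text
t 13.22 pos [ 0.5414 -0.2053  0.1975] Fax -7.0 F [ 4.5 -1.2 -5.5] tq [-0.38  0.35 -0.28] w 0.0322 ff 60.1 tilt [ 0.572  0.034 -0.819] y [-0.059  0.998  0.001]
pulled mm 7.62556921343044
```

Friction near 7 N: it is sliding. I'll carry on.

Request:
{"name": "play_rows", "arguments": {
  "series": "-0.4 -0.0095 -0.0006 0.0137 0 0 0; -0.4 -0.0191 -0.0011 0.0273 0 0 0; -0.4 -0.0286 -0.0017 0.041 0 0 0; -0.4 -0.0382 -0.0022 0.0546 0 0 0; -0.4 -0.0382 -0.0022 0.0546 0 0 0"
}}

```text
time_s: 13.85
position: [0.5391, -0.2054, 0.2007]
ee_rot: [[-0.818, -0.059, 0.572], [-0.048, 0.998, 0.034], [-0.573, 0.001, -0.82]]
wrist_force: [4.7, -0.7, -5.9]
gripper_width: 0.0328
finger_force: 60.1
```

```bash
python3 f.py
```

```text
t 13.85 pos [ 0.5391 -0.2054  0.2007] Fax -7.5 F [ 4.7 -0.7 -5.9] tq [-0.36  0.33 -0.21] w 0.0328 ff 60.1 tilt [ 0.572  0.034 -0.82 ] y [-0.059  0.998  0.001]
pulled mm 11.609775219048105
```

Request:
{"name": "play_rows", "arguments": {
  "series": "-0.4 -0.0095 -0.0006 0.0137 0 0 0; -0.4 -0.0191 -0.0011 0.0273 0 0 0; -0.4 -0.0286 -0.0017 0.041 0 0 0; -0.4 -0.0382 -0.0022 0.0546 0 0 0; -0.4 -0.0382 -0.0022 0.0546 0 0 0"
}}

```text
time_s: 14.48
position: [0.5368, -0.2055, 0.204]
ee_rot: [[-0.818, -0.059, 0.572], [-0.048, 0.998, 0.034], [-0.573, 0.001, -0.819]]
wrist_force: [4.9, -1.3, -5.5]
gripper_width: 0.0324
finger_force: 60.1
```

```bash
python3 f.py
```

```text
t 14.47 pos [ 0.5368 -0.2055  0.204 ] Fax -7.2 F [ 4.9 -1.3 -5.5] tq [-0.35  0.38 -0.25] w 0.0324 ff 60.1 tilt [ 0.572  0.034 -0.819] y [-0.059  0.998  0.001]
pulled mm 15.644968410272856
```

Request:
{"name": "play_rows", "arguments": {
  "series": "-0.4 -0.0095 -0.0006 0.0137 0 0 0; -0.4 -0.0191 -0.0011 0.0273 0 0 0; -0.4 -0.0286 -0.0017 0.041 0 0 0; -0.4 -0.0382 -0.0022 0.0546 0 0 0; -0.4 -0.0382 -0.0022 0.0546 0 0 0"
}}

```text
time_s: 15.1
position: [0.5345, -0.2056, 0.2072]
ee_rot: [[-0.818, -0.059, 0.572], [-0.048, 0.998, 0.034], [-0.573, 0.001, -0.82]]
wrist_force: [4.4, -1.6, -7.3]
gripper_width: 0.0325
finger_force: 60.3
```

```bash
python3 f.py
```

```text
t 15.1 pos [ 0.5345 -0.2056  0.2072] Fax -8.4 F [ 4.4 -1.6 -7.3] tq [-0.38  0.3  -0.26] w 0.0325 ff 60.3 tilt [ 0.572  0.034 -0.82 ] y [-0.059  0.998  0.001]
pulled mm 19.57533915167463
```

Request:
{"name": "play_rows", "arguments": {
  "series": "-0.4 -0.0095 -0.0006 0.0137 0 0 0; -0.4 -0.0191 -0.0011 0.0273 0 0 0; -0.4 -0.0286 -0.0017 0.041 0 0 0; -0.4 -0.0382 -0.0022 0.0546 0 0 0; -0.4 -0.0382 -0.0022 0.0546 0 0 0"
}}

```text
time_s: 15.72
position: [0.5322, -0.2056, 0.2103]
ee_rot: [[-0.818, -0.059, 0.572], [-0.048, 0.998, 0.035], [-0.573, 0.001, -0.82]]
wrist_force: [7.0, -1.7, -7.4]
gripper_width: 0.0324
finger_force: 61.4
```

```bash
python3 f.py
```

```text
t 15.72 pos [ 0.5322 -0.2056  0.2103] Fax -9.9 F [ 7.  -1.7 -7.4] tq [-0.38  0.18 -0.29] w 0.0324 ff 61.4 tilt [ 0.572  0.035 -0.82 ] y [-0.059  0.998  0.001]
pulled mm 23.343385411082757
```

Request:
{"name": "play_rows", "arguments": {
  "series": "-0.4 -0.0095 -0.0006 0.0137 0 0 0; -0.4 -0.0191 -0.0011 0.0273 0 0 0; -0.4 -0.0191 -0.0011 0.0273 0 0 0"
}}

```text
time_s: 16.1
position: [0.5311, -0.206, 0.2128]
ee_rot: [[-0.818, -0.059, 0.573], [-0.048, 0.998, 0.034], [-0.574, -0.0, -0.819]]
wrist_force: [-0.3, -0.6, 0.6]
gripper_width: 0.0321
finger_force: 62.5
```

```bash
python3 f.py
```

```text
t 16.1 pos [ 0.5311 -0.206   0.2128] Fax 0.7 F [-0.3 -0.6  0.6] tq [-0.21  0.53 -0.13] w 0.0321 ff 62.5 tilt [ 0.573  0.034 -0.819] y [-0.059  0.998 -0.   ]
pulled mm 26.078567408615694
```

The force dropped away, so the click is under way. I'll follow it to the stop.

Request:
{"name": "play_rows", "arguments": {
  "series": "-0.4 -0.0095 -0.0006 0.0137 0 0 0; -0.4 -0.0191 -0.0011 0.0273 0 0 0; -0.4 -0.0286 -0.0017 0.041 0 0 0; -0.4 -0.0382 -0.0022 0.0546 0 0 0; -0.4 -0.0382 -0.0022 0.0546 0 0 0"
}}

```text
time_s: 16.73
position: [0.5288, -0.206, 0.2156]
ee_rot: [[-0.818, -0.059, 0.572], [-0.048, 0.998, 0.034], [-0.573, 0.001, -0.819]]
wrist_force: [3.4, -0.5, -5.1]
gripper_width: 0.0323
finger_force: 61.9
```

```bash
python3 f.py
```

```text
t 16.73 pos [ 0.5288 -0.206   0.2156] Fax -6.1 F [ 3.4 -0.5 -5.1] tq [-0.32  0.5  -0.27] w 0.0323 ff 61.9 tilt [ 0.572  0.034 -0.819] y [-0.059  0.998  0.001]
pulled mm 29.685717147697634
```

Request:
{"name": "play_rows", "arguments": {
  "series": "-0.4 -0.0095 -0.0006 0.0137 0 0 0; -0.4 -0.0191 -0.0011 0.0273 0 0 0; -0.4 -0.0286 -0.0017 0.041 0 0 0; -0.4 -0.0286 -0.0017 0.041 0 0 0"
}}

```text
time_s: 17.23
position: [0.527, -0.2057, 0.2168]
ee_rot: [[-0.819, -0.059, 0.571], [-0.048, 0.998, 0.036], [-0.572, 0.002, -0.82]]
wrist_force: [12.9, -1.5, -17.4]
gripper_width: 0.0328
finger_force: 61.5
```

```bash
python3 f.py
```

```text
t 17.23 pos [ 0.527  -0.2057  0.2168] Fax -21.6 F [ 12.9  -1.5 -17.4] tq [-0.62  0.13 -0.38] w 0.0328 ff 61.5 tilt [ 0.571  0.036 -0.82 ] y [-0.059  0.998  0.002]
pulled mm 31.721970929635976
```

Held at 21.6 N, well above the click force, so it is at the open stop. I'll ease off, release and retract.

Request:
{"name": "play_rows", "arguments": {
  "series": "-0.4 0.0095 0.0006 -0.0137 0 0 0; -0.4 0.021 0.0012 -0.03 0 0 0; -0.4 0.021 0.0012 -0.03 0 0 0; -0.1 0.021 0.0012 -0.03 0 0 0; 0.4 0.021 0.0012 -0.03 0 0 0; 1 0.021 0.0012 -0.03 0 0 0; 1 0.021 0.0012 -0.03 0 0 0; 1 -0.2 -0.012 0.29 0 0 0; 1 -0.43 -0.025 0.62 0 0 0; 1 -0.67 -0.04 0.95 0 0 0; 1 -0.9 -0.055 1.28 0 0 0; 1 -0.9 -0.055 1.28 0 0 0"
}}

```text
time_s: 18.73
position: [0.4731, -0.2101, 0.2968]
ee_rot: [[-0.817, -0.058, 0.574], [-0.049, 0.998, 0.031], [-0.575, -0.002, -0.818]]
wrist_force: [-0.5, 0.4, -1.0]
gripper_width: 0.0853
finger_force: 0.0
```

Request:
{"name": "play_rows", "arguments": {
  "series": "1 -0.5 0.3 0.7 0 0 0; 1 -1 0.6 1.3 0 0 0; 1 -1.3 1.5 1.6 0 0 0; 1 -1.6 2.4 1.8 0 0 0; 1 -1.6 3.3 1.8 0 0 0; 1 -1.6 4.2 1.8 0 0 0; 1 -1.6 5.0 1.8 0 0 0; 1 -1.6 5.0 1.8 0 0 0"
}}

```text
time_s: 19.73
position: [0.3771, 0.0925, 0.4026]
ee_rot: [[-0.817, -0.061, 0.573], [-0.049, 0.998, 0.035], [-0.574, 0.001, -0.819]]
wrist_force: [0.9, -1.2, -0.7]
gripper_width: 0.0853
finger_force: 0.0
```

Run:
```python
from h import *
np.set_printoptions(precision=4,suppress=True)
th=np.radians(3.3);st(th);S=get_image("side");T=get_image("top")
for c,g in {"red":[.521,-.057,.2115],"blue":[.505,-.207,.248],"green":[.497,.0905,.235]}.items():
    try: print(c,*capfit([S,T],c,np.array(g),th))
    except Exception as e: print(c,e)
c=lambda i:cv2.resize(i,None,fx=3.2,fy=3.2,interpolation=cv2.INTER_CUBIC)
cv2.imwrite("pics/j.png",np.hstack([c(S["img"][130:300,205:325]),c(T["img"][130:300,215:340])])[:,:,::-1])
```

```text
t 19.73 pos [0.3771 0.0925 0.4026] Fax -1.1 F [ 0.9 -1.2 -0.7] tq [-0.06  0.54  0.  ] w 0.0853 ff 0.0 tilt [ 0.573  0.035 -0.819] y [-0.061  0.998  0.001]
red [ 0.5211 -0.0565  0.2145] 0.41591937102339216 [(np.int32(289), 327), (np.int32(168), 189)]
blue [ 0.5074 -0.2073  0.2468] 0.43445507370608993 [(np.int32(372), 417), (np.int32(199), 230)]
green [0.4966 0.091  0.2349] 0.026612690147715057 [(np.int32(225), 285), (np.int32(138), 181)]
```

View pics/j.png

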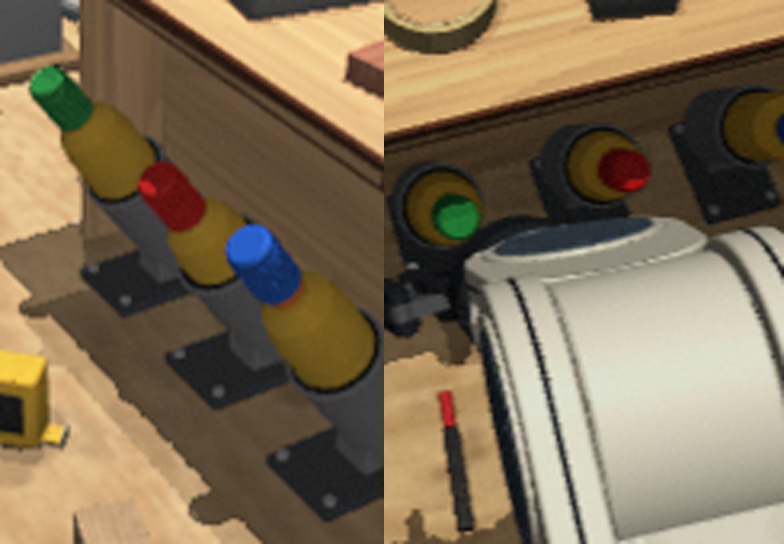

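Blue now shows the orange neck under its cap, so it is open. Red shows none, so it is shut, and green is unmoved. Handing in.

```bash
python3 -c "
from h import *
print(close_job())"
```

```text
the job is handed in; nothing more can be done
None
```

The red cap is clicked shut, the blue cap is clicked open, the green cap has not moved, nothing on the bench was touched, and the job was handed in at about 20 s with no judging result returned.

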